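# Re-hang a glassware drying bracket from a keeper peg to a keyhole screw

## Task

Take the green drying bracket off the blue stand by pressing the peg's red sprung keeper down, without forcing the bracket past it, and hang it by its keyhole on the brass screw of the white board: screw head through the wide opening, then slid down fully into the narrow slot, hanging straight. Do not drop the bracket, and leave the bottle, beaker and cork ring where they are.

Things in the scene. Friction and masses are not known exactly. Their poses are not given: they have to be found in the camera images.
- bracket_center (a point): Centre of the green drying bracket: upright plate 6 mm thick (x), 80 wide (y), 150 tall (z), about 0.25 kg, most of it low down in a steel bar (14 x 80 x 16) along the front's lower edge. x = normal of its back, y across, z up. Grip its plain top 35 mm. At the start it hangs by its hook hole on the peg, back against a rubber block. Two white red-tipped pegs stand out 46 mm from its front (-x) at the bar.
- bracket_hole (a point): Middle of the upper edge of the bracket's hook hole, 35 mm above the bracket's centre; at the start this edge rests on the peg's top face. The hole is 26 mm wide and 18 mm high, below this point; a notch 13 mm wide and 5 mm high in the middle of this edge lets the pressed keeper through.
- bracket_keyhole (a point): Centre of the keyhole's wide opening, 43 mm below the bracket's centre: 28 mm wide and 28 mm high. The narrow slot, 12 mm wide, goes up from it to 40 mm above this point; its mouth (14 to 20 mm above this point) flares to 20 mm.
- hook: Fixed stand: blue foot 110 x 110 mm, steel post 24 mm square up to 147 mm, and a steel peg leaving the post along -x, away from the robot. Origin: under the foot's centre, on the bench. Peg 22 mm wide, 14 high, top face 150 mm above the bench, ending 75 mm from the post's axis. A rubber block in front of the post (z 50 to 80 mm) reaches to x = -32 mm and backs the bracket.
- peg_top (a point): Point on the peg's top face in the bracket's plane, 35 mm in front of the post's axis; axes as hook. With the fingers opened only about 20 to 30 mm astride the plate and brought down together, the one behind lands on the peg here as a firm stop while the one in front presses the keeper. Only the keeper rises above this level.
- keeper_tip (a point): Middle of the top of the red keeper when closed (fixed point, does not follow it), 15 mm above the peg's top and 14 mm in front of the bracket's mid-plane. The keeper is a red stud with a rounded cap 16 mm long (x) and 8 mm wide, from 3 to 19 mm in front of the bracket's front face.
- keeper (a joint): Travel in m of the red sprung keeper straight down into the peg: 0 closed, 0.015 pressed flush with the peg's top. 2 N starts it, 6 N holds it flush; let go, it springs up and stops the bracket. From 0.010 on it passes the notch of the hook hole: the front fingertip, then the notch right behind it, must keep it down while the bracket, pinched by the same fingers, is drawn along the peg to -x.
- board: Fixed hanging board: white panel 18 mm thick, 120 wide, from 12 to 130 mm above the bench, on a blue foot, with a grey drip tray 15 mm high reaching 109 mm in front (-x, away from the robot). Origin: middle of the panel's thickness, on the bench.
- groove (a point): Middle of the dark vertical groove on the panel's front face, 108 mm above the bench; axes as board. A brass screw stands out of it along -x on its middle line, clamped anywhere from 9 mm below to 9 mm above this point: its height is not measured, see or feel for it. Shank 8 mm across; head 18 mm across, 5 thick, its back 10 and its front 15 mm from the panel.
- wash_bottle: Bystander: white bottle with red cap, 64 mm in diameter, 150 mm tall, origin under its centre.
- beaker: Bystander: glass beaker, 66 mm in diameter, 85 mm tall, origin under its centre.
- cork_ring: Bystander: cork ring, 100 mm in diameter, 28 mm high, origin under its centre.
Mind the look-alikes: they are no part of the job. Leave any orange look-alike of the hook alone.

How it is judged:
By the outcome, as a careful person would: the job done as asked, in the order asked, and still so for the second after the job is handed in, with the robot touching nothing.
It also fails if it takes over 51 s, if anything falls off the work surface, if the arm or the gripper's body presses on something with over 40 N, if the wrist force passes 120 N, or if a joint passes its speed limit or range.

## Robot

A 6-joint arm with a two-finger parallel gripper is mounted at the origin on the work surface. World frame = base frame: x ahead of the robot, y to its left, z up, the work surface at z = 0. Lengths are in m, angles in rad, forces in N, time in s.
With the tool pointing down it reaches from about 0.275 to 0.725 m from the base axis. Payload 5.6 kg.
Tool frame: the origin (TCP) lies on the centre line of the jaws, within the pads' length; the fingertips stand 11 mm ahead of it and the grasp point (between the pads) lies 8 mm behind it (manip.tip_reach is the distance from the TCP to the fingertips, in m); z points along the fingers, y is the line along which they close (so a half turn about z gives the same grasp; the last joint's range is limited). The gripper opens to 85 mm and grips with 20 to 120 N. Pads are 22 mm wide; open, the fingers measure 114 mm over their backs; the gripper's body (76 mm by 85 mm) begins 54 mm behind the grasp point. The pads swing forward as they close: fully open they stand 13 mm farther back than shut.
Start: joints at [1.462, 0.255, 0.108, 0, -1.424, -0.285], TCP at [0.211, 0.508, 0.242] pointing down, gripper open.
Joint ranges: [-2.95, 2.95], [-1.21, 1.97], [-1.09, 1.5], [-2.87, 1.71], [-2.94, -0.07], [-3.05, 3.05]. Speed limits (rad/s): [2.57, 2.57, 3.14, 3.14, 3.14, 3.14].

## Interface

Orientations are given as a 3x3 rotation matrix whose columns are the frame's x, y, z axes.
In Python, from cell import manip gives the robot as it stands.
- The arm moves only by the tool servo_tool, never from a script. Its arguments are lists of equal length, an entry for each row: "fingers": the opening, from 0 (shut) to 1 (fully open); "offset": the shift along the tool's x, y, z in m, a list of three; "rotation": the turn, a rotation vector about the tool's x, y, z in degrees, a list of three. In form: {"fingers": [fingers, ...], "offset": [[x, y, z], ...], "rotation": [[wx, wy, wz], ...]}. A call has 1 to 8 rows; each row shifts and turns the commanded pose from where the row before left it, along the tool's axes as they then stand; what a row does not reach is not made up. A row lasts 1/10 s, in which the tool goes at most 50 mm and 8.59 degrees, less where a joint would pass 70% of its speed; a pose out of reach is approached as far as the arm can. A call is refused whole if a number of a shift passes 0.05 or a number of a turn 8.59, either way. A call with a gripper value outside its range is refused whole. The fingers move at their own pace and stop on an object; the grip force is fixed at half the most. Time passes only in rows, so rows that do not move let the fingers close. It gives the time, the measured TCP pose, the force, the opening and the grip force at its end, in the units of the state.
- manip.state(): the state, without advancing time (a new reading comes with each control period).
- manip.grab_frame(name): name is "scene" or "top"; returns a dict with "img" (384x512x3 uint8, red, green, blue), "depth" (384x512 float32, m along the optical axis (not along the pixel's ray), 0 where there is no reading), "fx", "fy", "cx", "cy" (pixels), "position" and "attitude" of the camera in the world. Camera axes: x right, y down, z forward; pixel columns grow to the right and rows downward; lengths in m; the calibration is good to about 2 mm. A picture is of the moment at which its call begins.
- manip.job_done(): hands the job in; it is judged then, once.
The state is a dict: "time_s": time; "joint_pos": joint angles; "joint_vel": joint speeds; "joint_efforts": joint torques, N m; "tool_pos": TCP position; "tool_rot": TCP orientation; "ft_force": force on the tool from outside, world axes, zero at the start; "ft_torque": the same for the moment, N m; "width": finger opening in m; "gripper_force": force on a finger pad.
Only numpy, scipy, OpenCV 4.12 (cv2) and the standard library are available. Lean on these libraries where they do the work, as an engineer would, in place of code of your own. Each camera call takes 0.05 s, during which the arm holds its last target. There are 200 camera calls.

## Working session

There is one attempt and no reset: what is moved stays moved. The work goes in short steps, Python scripts to look and compute and a tool call to move; the robot and the scene stay as the last step left them, time stands still between calls to the robot, and variables do not carry over. Pictures are saved under pics/ and viewed, at most 10 in all, crops included, and the job is handed in when it is done.

Besides the shell and the picture viewer there is one more tool, called in YAML: its name, and indented under it one key for each argument. servo_tool: Moves the arm, as the interface text tells. Its arguments: {"type":"object","properties":{"fingers":{"type":"array"},"offset":{"type":"array"},"rotation":{"type":"array"}},"required":["fingers","offset","rotation"]}

```bash
mkdir -p pics; ls; cat > h.py <<'E'
from cell import manip
import numpy as np, cv2
def grab(n,save=None,crop=None,scale=1):
    f=manip.grab_frame(n); im=f["img"]
    if crop: im=im[crop[1]:crop[3],crop[0]:crop[2]]
    if save: cv2.imwrite("pics/"+save,cv2.resize(im[:,:,::-1],None,fx=scale,fy=scale,interpolation=cv2.INTER_CUBIC))
    return f
def cloud(f):
    d=f["depth"];v,u=np.mgrid[:d.shape[0],:d.shape[1]]
    P=np.stack([(u-f["cx"])/f["fx"]*d,(v-f["cy"])/f["fy"]*d,d],-1)
    W=P@np.array(f["attitude"]).T+np.array(f["position"]); W[d==0]=np.nan
    return W
def proj(f,p):
    q=np.array(f["attitude"]).T@(np.array(p)-np.array(f["position"]))
    return q[0]/q[2]*f["fx"]+f["cx"],q[1]/q[2]*f["fy"]+f["cy"]
E
python3 - <<'E'
from h import *
a=grab("scene");b=grab("top")
cv2.imwrite("pics/a.png",a["img"][:,:,::-1]);cv2.imwrite("pics/b.png",b["img"][:,:,::-1])
for f in(a,b):print(f["position"],np.round(f["attitude"],3),f["fx"])
print(manip.state())
E
```

```text
pics
[0.94289399 0.5999565  0.57382263] [[-0.792  0.349 -0.5  ]
 [ 0.61   0.466 -0.641]
 [ 0.009 -0.813 -0.582]] 356.5355326921476
[0.36639203 0.10602466 1.27237805] [[-0.025 -0.989  0.142]
 [-1.     0.023 -0.015]
 [ 0.012 -0.143 -0.99 ]] 481.7043670286222
{'time_s': 0.1, 'joint_pos': array([ 1.46159333e+00,  2.55675626e-01,  1.07139211e-01, -3.79609408e-04,
       -1.42391767e+00, -2.84628833e-01]), 'joint_vel': array([-0.00160149, -0.00314543,  0.00325117,  0.00031532, -0.00036911,
       -0.00103089]), 'joint_efforts': array([-2.78242493e-03, -3.87608922e+01,  2.38473469e+01,  5.37793010e+00,
       -3.82876737e-03,  7.31013223e-07]), 'tool_pos': array([0.21083725, 0.50752541, 0.24150124]), 'tool_rot': array([[ 9.23424045e-01, -3.83780831e-01, -5.53956870e-04],
       [-3.83781216e-01, -9.23422653e-01, -1.60694894e-03],
       [ 1.05179878e-04,  1.69649354e-03, -9.99998555e-01]]), 'ft_force': array([ 0.45739618, -0.34856318, -0.49313462]), 'ft_torque': array([0.04345516, 0.03167273, 0.02582028]), 'gripper_force': 0.0, 'width': 0.08535729261007359}
```

View pics/a.png

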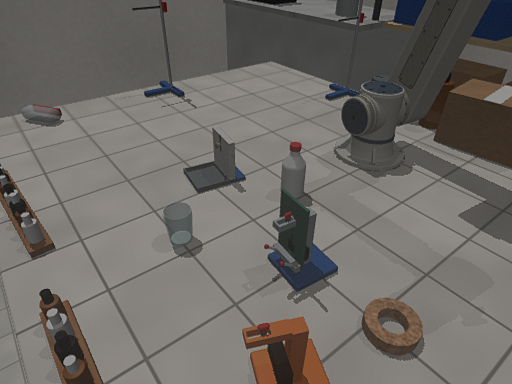

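View pics/b.png

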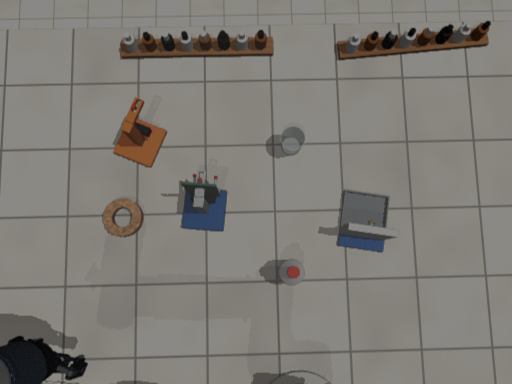

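The blue stand with the green bracket is at top (205,205) / scene (300,250). The orange look-alike, with no bracket, is at top (140,140) / scene (285,350), so the blue stand is the one meant. The board is at top (365,220) / scene (215,165). I'll confirm with an enlarged crop and measure.

```bash
python3 - <<'E'
from h import *
a=grab("scene");b=grab("top")
def c(f,x0,y0,x1,y1,s=5):
    return cv2.resize(np.clip(f["img"][y0:y1,x0:x1,::-1].astype(float)*2,0,255).astype(np.uint8),(400,300),interpolation=cv2.INTER_CUBIC)
cv2.imwrite("pics/c.png",np.vstack([np.hstack([c(a,255,190,355,290-25),c(a,175,120,255,180)]),np.hstack([c(b,170,165,240,218),c(b,330,185,400,238)])]))
np.savez("s.npz",A=cloud(a),B=cloud(b),a=a["img"],b=b["img"])
for n,f in(("s",a),("t",b)):
    W=cloud(f);hsv=cv2.cvtColor(f["img"],cv2.COLOR_RGB2HSV)
    H,S,V=hsv[...,0].astype(int),hsv[...,1],hsv[...,2]
    r={"green":(H>55)&(H<95)&(S>60),"blue":(H>100)&(H<125)&(S>110),"red":((H<6)|(H>174))&(S>140)}
    for k,m in r.items():
        m=m&np.isfinite(W[...,0])&(W[...,2]<0.25)&(W[...,2]>0.003)&(W[...,0]<.7)&(abs(W[...,1])<.6)&(W[...,0]>.2)
        nn,l,st,ce=cv2.connectedComponentsWithStats(m.astype(np.uint8))
        for i in range(1,nn):
            if st[i,4]>4:
                P=W[l==i];print(n,k,st[i],P.min(0).round(3),P.max(0).round(3),np.median(P,0).round(3))
                if st[i,4]>80:
                    print("   rect",[np.round(q,3) for q in cv2.minAreaRect((P[:,:2]*1000).astype(np.float32))])
E
```

```text
s green [282 189  27  23  65] [0.559 0.191 0.189] [0.572 0.27  0.192] [0.565 0.232 0.191]
s green [288 251   3   3   5] [0.564 0.227 0.058] [0.567 0.234 0.06 ] [0.566 0.229 0.059]
s blue [236 167   9  11  52] [ 0.418 -0.17   0.009] [ 0.447 -0.116  0.014] [ 0.432 -0.135  0.013]
s blue [311 244  27  30 378] [0.474 0.212 0.013] [0.521 0.294 0.019] [0.497 0.261 0.017]
   rect [array([497.214, 250.608]), array([83.015, 38.754]), np.float64(80.659)]
s blue [269 252  11  14  63] [0.561 0.178 0.015] [0.581 0.215 0.019] [0.571 0.19  0.016]
s blue [280 268  14  15  26] [0.58  0.222 0.014] [0.587 0.267 0.018] [0.583 0.244 0.016]
s red [291 142  10   5  41] [0.349 0.005 0.149] [0.372 0.029 0.152] [0.36  0.016 0.151]
s red [285 212   6   4  14] [0.573 0.228 0.163] [0.585 0.232 0.167] [0.58  0.23  0.165]
s red [265 245   3   3   9] [0.601 0.198 0.072] [0.605 0.203 0.077] [0.604 0.201 0.076]
s red [280 261   4   4  12] [0.605 0.251 0.072] [0.612 0.256 0.077] [0.609 0.254 0.075]
t green [181 182  34   5  65] [0.556 0.194 0.184] [0.568 0.269 0.195] [0.563 0.233 0.189]
t blue [183 191  43  39 880] [0.473 0.18  0.009] [0.574 0.292 0.055] [0.505 0.219 0.015]
   rect [array([527.422, 236.017]), array([106.234, 103.199]), np.float64(84.106)]
t blue [339 236  44  15 427] [ 0.409 -0.23   0.005] [ 0.448 -0.115  0.018] [ 0.429 -0.174  0.011]
   rect [array([ 428.865, -172.504]), array([114.337,  27.098]), np.float64(81.521)]
t red [199 178   2   4   8] [0.573 0.229 0.16 ] [0.581 0.232 0.169] [0.578 0.231 0.164]
t red [288 267  11  11  97] [0.347 0.006 0.144] [0.37  0.03  0.154] [0.359 0.018 0.15 ]
   rect [array([358.649,  18.18 ]), array([23.239, 23.021]), np.float64(86.519)]
```

View pics/c.png

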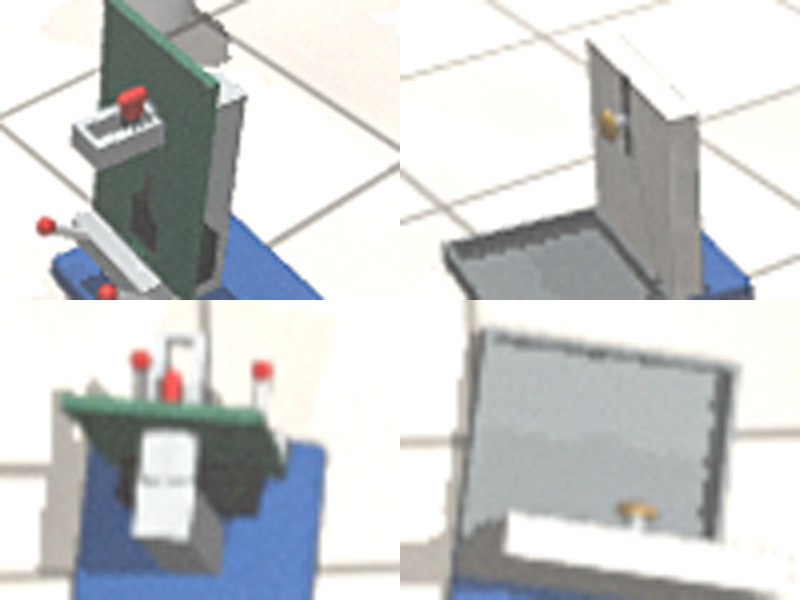

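The crop confirms it: the blue stand has the green bracket and a red keeper at scene (286,213). The board's brass screw is at scene (~217,145) and top (371,223). Next I fit yaws and the screw position.

```bash
python3 - <<'E'
from h import *
z=np.load("s.npz")
def line(P,n):
    P=P[:,:2];c=P.mean(0);d=np.linalg.svd(P-c)[2][0];d*=np.sign(d[1]);t=(P-c)@d
    print(n,len(P),"mid",(c+d*(t.min()+t.max())/2).round(4),"len",np.ptp(t).round(3),"yaw of y-dir",np.degrees(np.arctan2(-d[0],d[1])).round(2),"rms",np.std((P-c)@[d[1],-d[0]]).round(4))
for n,W,im in(("s",z["A"],z["a"]),("t",z["B"],z["b"])):
    hsv=cv2.cvtColor(im,cv2.COLOR_RGB2HSV);H,S=hsv[...,0].astype(int),hsv[...,1]
    X,Y,Z=np.moveaxis(W,-1,0)
    g=(H>50)&(H<100)&(S>50)&(abs(X-.565)<.03)&(abs(Y-.23)<.06)&(Z>.1)
    line(W[g],n+" bracket all");line(W[g&(Z>.185)],n+" br top");print(Z[g].max())
    br=(H>10)&(H<30)&(S>110)&(X>.4)&(X<.55)&(Y<-.1)&(Y>-.25)&(Z>.05)
    v,u=np.where(br);print("brass",len(u),u.mean(),v.mean(),W[br].min(0).round(4),W[br].max(0).round(4),W[br].mean(0).round(4))
    b=(X>.40)&(X<.55)&(Y<-.1)&(Y>-.26)
    line(W[b&(Z>.125)&(Z<.14)],n+" board top");
    print("ztop",np.nanpercentile(Z[b&(Z>.12)],[50,95]))
    line(W[b&(Z>.04)&(Z<.12)&(S<60)],n+" board face")
    # posts
    p=(abs(X-.53)<.03)&(abs(Y-.235)<.03)&(Z>.142)&(Z<.155)
    if p.sum()>5: print("post top",p.sum(),W[p].mean(0).round(4),cv2.minAreaRect((W[p][:,:2]*1000).astype(np.float32)))
    fo=(H>100)&(H<125)&(S>110)&(X>.46)&(X<.6)&(Y>.15)&(Y<.3)&(Z<.02)&(Z>.008)
    print("foot",cv2.minAreaRect((W[fo][:,:2]*1000).astype(np.float32)))
    tr=(abs(Z-.015)<.004)&(X>.42)&(X<.6)&(Y<-.08)&(Y>-.27)&~((H>100)&(S>110))
    print("tray",cv2.minAreaRect((W[tr][:,:2]*1000).astype(np.float32)))
E
```

```text
s bracket all 86 mid [0.5648 0.2307] len 0.08 yaw of y-dir -5.69 rms 0.0017
s br top 76 mid [0.5645 0.2307] len 0.08 yaw of y-dir -6.38 rms 0.0016
0.1920828818109519
brass 2 216.5 143.5 [ 0.4769 -0.1793  0.1068] [ 0.4782 -0.1763  0.1091] [ 0.4776 -0.1778  0.1079]
s board top 149 mid [ 0.4582 -0.1779] len 0.12 yaw of y-dir -9.68 rms 0.0054
ztop [0.13000575 0.13158338]
s board face 499 mid [ 0.4637 -0.1784] len 0.123 yaw of y-dir -5.91 rms 0.004
post top 51 [0.5254 0.2404 0.1466] ((527.5095825195312, 236.1305694580078), (21.838924407958984, 19.118793487548828), 89.20539093017578)
foot ((530.1204833984375, 235.42649841308594), (104.2977523803711, 108.66918182373047), 82.45417022705078)
tray ((491.1578674316406, -185.1505126953125), (126.15828704833984, 149.22900390625), 81.41864013671875)
t bracket all 80 mid [0.5624 0.2318] len 0.076 yaw of y-dir -6.52 rms 0.0017
t br top 78 mid [0.5623 0.2318] len 0.076 yaw of y-dir -6.58 rms 0.0016
0.19469747015304617<stdin>:12: RuntimeWarning: Mean of empty slice.
  ret = ret.dtype.type(ret / rcount)
Traceback (most recent call last):
ValueError: zero-size array to reduction operation minimum which has no identity
```

```bash
cat >> h.py <<'E'
from scipy.spatial.transform import Rotation as Ro
def Rt(yaw):
    c,s=np.cos(np.radians(yaw)),np.sin(np.radians(yaw))
    return np.array([[s,-c,0],[-c,-s,0],[0,0,-1]])
def plan(p,R,pos,yaw,step=.045,ang=8.0):
    T=Rt(yaw);d=np.array(pos)-p;w=(Ro.from_matrix(T)*Ro.from_matrix(R).inv()).as_rotvec()
    n=int(max(np.ceil(np.linalg.norm(d)/step),np.ceil(np.degrees(np.linalg.norm(w))/ang),1));O=[];W=[]
    for i in range(n):
        Ri=Ro.from_rotvec(w*i/n).as_matrix()@R
        O.append((Ri.T@d/n).round(4).tolist());W.append(np.degrees(Ri.T@w/n).round(2).tolist())
    for k in range(0,n,8): print(O[k:k+8],W[k:k+8])
E
python3 - <<'E'
from h import *
z=np.load("s.npz")
b=z["b"];a=z["a"]
print(b[217:230,364:380].tolist().__len__())
for im,r,c in((b,(218,228),(364,379)),(a,(138,152),(210,224))):
    for v in range(*r): print(v,[f"{x[0]-x[2]:3d}" for x in im[v,c[0]:c[1]].astype(int)], im[v,c[0]:c[1]].sum(1).tolist())
s=manip.state();print(manip.tip_reach)
plan(s["tool_pos"],s["tool_rot"],[.565,.2315,.245],-6.5)
E
```

```text
13
218 [' -1', ' -3', ' -3', ' -3', ' -3', ' -4', ' -3', ' -3', ' -3', ' -2', ' -3', ' -2', ' -3', ' -2', ' -1'] [272, 270, 270, 270, 270, 271, 272, 276, 270, 268, 267, 273, 270, 268, 275]
219 [' -3', ' -3', ' -4', ' -4', ' -3', ' -3', ' -3', ' -3', ' -3', ' -2', ' -5', ' -3', ' -3', ' -2', ' -3'] [269, 268, 270, 271, 269, 273, 268, 267, 270, 271, 273, 269, 270, 271, 273]
220 [' -3', ' -2', ' -4', ' -4', '  1', '  5', '  7', '  9', '  5', '  1', ' -5', ' -3', ' -1', ' -3', ' -2'] [270, 274, 271, 269, 245, 245, 240, 251, 249, 264, 272, 272, 269, 270, 270]
221 [' -3', ' -4', ' -3', ' -1', ' 13', ' 25', ' 35', ' 38', ' 37', ' 25', ' 11', ' -3', ' -3', ' -3', ' -2'] [266, 271, 268, 249, 196, 196, 220, 244, 255, 255, 266, 273, 273, 269, 277]
222 [' -4', ' -3', ' -3', '  1', ' 12', ' 25', ' 30', ' 31', ' 43', ' 41', ' 28', '  1', ' -3', ' -4', ' -3'] [268, 270, 267, 243, 199, 190, 234, 281, 261, 233, 241, 255, 269, 267, 270]
223 [' -3', ' -3', ' -2', ' -2', '  0', '  2', '  3', '  3', '  9', ' 15', ' 17', ' -2', ' -3', ' -4', ' -3'] [270, 272, 269, 265, 238, 202, 245, 315, 267, 207, 223, 2
[... 2983 characters left out ...]
, 219, 217, 214, 223, 142, 179, 221, 217]
151 ['  8', '  8', '  8', '  6', '  4', '  2', '  3', '  3', '  3', '  3', '  2', '  1', '  3', '  2'] [381, 358, 332, 294, 213, 214, 212, 218, 218, 221, 202, 192, 214, 219]
0.011
[[0.0433, 0.0119, -0.0003], [0.0445, 0.0062, -0.0003], [0.0449, 0.0005, -0.0003], [0.0446, -0.0053, -0.0003], [0.0435, -0.011, -0.0003], [0.0418, -0.0165, -0.0003], [0.0393, -0.0218, -0.0003], [0.0362, -0.0266, -0.0003]] [[0.01, -0.0, 7.39], [0.01, -0.0, 7.39], [0.01, -0.0, 7.39], [0.01, -0.0, 7.39], [0.01, -0.0, 7.39], [0.01, -0.0, 7.39], [0.01, -0.0, 7.39], [0.01, -0.0, 7.39]]
[[0.0324, -0.0311, -0.0003], [0.0282, -0.035, -0.0003]] [[0.01, -0.0, 7.39], [0.01, -0.0, 7.39]]
```

servo_tool:
  fingers: [0.3,0.3,0.3,0.3,0.3,0.3,0.3,0.3]
  offset:
    - [0.0433,0.0119,0]
    - [0.0445,0.0062,0]
    - [0.0449,0.0005,0]
    - [0.0446,-0.0053,0]
    - [0.0435,-0.011,0]
    - [0.0418,-0.0165,0]
    - [0.0393,-0.0218,0]
    - [0.0362,-0.0266,0]
  rotation:
    - [0,0,7.39]
    - [0,0,7.39]
    - [0,0,7.39]
    - [0,0,7.39]
    - [0,0,7.39]
    - [0,0,7.39]
    - [0,0,7.39]
    - [0,0,7.39]

```text
time_s: 1.0
tool_pos: [0.4955, 0.2856, 0.2422]
tool_rot: [[0.14, -0.99, -0.0], [-0.99, -0.14, -0.0], [0.0, 0.0, -1.0]]
ft_force: [0.3, 1.0, -0.0]
width: 0.0254
gripper_force: 0.0
```

servo_tool:
  fingers: [0.3,0.3,0.3,0.3]
  offset:
    - [0.0324,-0.0311,0]
    - [0.0282,-0.035,0]
    - [0,0,0]
    - [0,0,0]
  rotation:
    - [0,0,7.39]
    - [0,0,7.39]
    - [0,0,0]
    - [0,0,0]

```text
time_s: 1.4
tool_pos: [0.5657, 0.2309, 0.2414]
tool_rot: [[-0.114, -0.993, -0.001], [-0.993, 0.114, -0.001], [0.001, 0.001, -1.0]]
ft_force: [-0.6, -0.2, -0.2]
width: 0.0255
gripper_force: 0.0
```

```bash
python3 - <<'E'
from h import *
from scipy.optimize import least_squares as ls
a=grab("scene");b=grab("top")
def tri(*o):
    r=ls(lambda p:np.hstack([np.array(proj(f,p))-uv for f,uv in o]),[.5,0,.1]);return r.x.round(4),r.fun.round(2)
print("screw head",tri((a,(216.5,144.9)),(b,(371.2,221.7))))
print("keeper",tri((a,(287.5,213.5)),(b,(199.5,179.5))))
W=cloud(a);im=a["img"]
# groove bottom/panel: project model points for yaw test
s=manip.state();print(s["tool_pos"].round(4),s["tool_rot"].round(3),s["width"],s["ft_force"].round(2))
def c(f,x0,y0,x1,y1):
    return cv2.resize(np.clip(f["img"][y0:y1,x0:x1,::-1].astype(float)*2,0,255).astype(np.uint8),(400,400),interpolation=cv2.INTER_CUBIC)
cv2.imwrite("pics/d.png",np.hstack([c(a,250,160,350,260),c(b,160,130,240,210)]))
E
```

```text
screw head (array([ 0.4753, -0.1816,  0.1012]), array([ 0.1 ,  0.02,  0.05, -0.07]))
keeper (array([0.5783, 0.2298, 0.164 ]), array([ 0.25,  0.04,  0.22, -0.22]))
[0.5648 0.2322 0.2421] [[-0.111 -0.994 -0.   ]
 [-0.994  0.111  0.   ]
 [ 0.     0.    -1.   ]] 0.025612989753438137 [-0.08 -0.19 -0.7 ]
```

View pics/d.png

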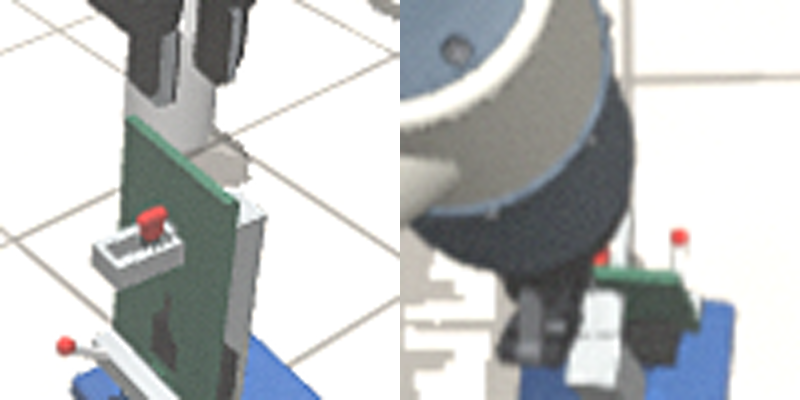

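The view is as expected: the fingers stand astride the plate top (crop left, about (190,60) above the plate edge at (180,160)), and the front finger is over the keeper at (150,220). Descending.

servo_tool:
  fingers: [0.3,0.3,0.3,0.3,0.3,0.3]
  offset:
    - [0.001,0,0.02]
    - [0,0,0.02]
    - [0,0,0.015]
    - [0,0,0.01]
    - [0,0,0.003]
    - [0,0,0]
  rotation:
    - [0,0,0]
    - [0,0,0]
    - [0,0,0]
    - [0,0,0]
    - [0,0,0]
    - [0,0,0]

```text
time_s: 2.1
tool_pos: [0.5648, 0.2314, 0.1749]
tool_rot: [[-0.111, -0.994, 0.0], [-0.994, 0.111, 0.0], [-0.0, -0.0, -1.0]]
ft_force: [-1.6, 0.9, 2.0]
width: 0.0257
gripper_force: 1.0
```

servo_tool:
  fingers: [0.3,0.3,0.3,0.3]
  offset:
    - [0,0,0.003]
    - [0,0,0.003]
    - [0,0,0]
    - [0,0,0]
  rotation:
    - [0,0,0]
    - [0,0,0]
    - [0,0,0]
    - [0,0,0]

```text
time_s: 2.5
tool_pos: [0.5655, 0.2312, 0.1689]
tool_rot: [[-0.112, -0.994, 0.001], [-0.994, 0.112, 0.001], [-0.001, -0.001, -1.0]]
ft_force: [-1.0, 1.8, 3.8]
width: 0.0256
gripper_force: 1.8
```

servo_tool:
  fingers: [0.3,0.3,0.3,0.3]
  offset:
    - [0,0,0.002]
    - [0,0,0.002]
    - [0,0,0]
    - [0,0,0]
  rotation:
    - [0,0,0]
    - [0,0,0]
    - [0,0,0]
    - [0,0,0]

```text
time_s: 2.9
tool_pos: [0.5655, 0.2311, 0.1646]
tool_rot: [[-0.112, -0.994, 0.001], [-0.994, 0.112, 0.001], [-0.001, -0.001, -1.0]]
ft_force: [-0.9, 3.2, 5.4]
width: 0.0256
gripper_force: 2.4
```

servo_tool:
  fingers: [0.3,0.3,0.3,0.3]
  offset:
    - [0,0,0.002]
    - [0,0,0]
    - [0,0,0]
    - [0,0,0]
  rotation:
    - [0,0,0]
    - [0,0,0]
    - [0,0,0]
    - [0,0,0]

```text
time_s: 3.3
tool_pos: [0.5655, 0.2311, 0.1627]
tool_rot: [[-0.112, -0.994, 0.001], [-0.994, 0.112, 0.001], [-0.001, -0.001, -1.0]]
ft_force: [-1.5, 3.7, 4.7]
width: 0.0257
gripper_force: 2.6
```

servo_tool:
  fingers: [0.3,0.3,0.3]
  offset:
    - [0,0,0.001]
    - [0,0,0]
    - [0,0,0]
  rotation:
    - [0,0,0]
    - [0,0,0]
    - [0,0,0]

```text
time_s: 3.6
tool_pos: [0.5655, 0.2311, 0.1618]
tool_rot: [[-0.112, -0.994, 0.001], [-0.994, 0.112, 0.001], [-0.001, -0.001, -1.0]]
ft_force: [-1.0, 3.9, 5.6]
width: 0.0255
gripper_force: 2.7
```

servo_tool:
  fingers: [0.2,0.15,0.1,0,0,0,0,0]
  offset:
    - [0,0,0]
    - [0,0,0]
    - [0,0,0]
    - [0,0,0]
    - [0,0,0]
    - [0,0,0]
    - [0,0,0]
    - [0,0,0]
  rotation:
    - [0,0,0]
    - [0,0,0]
    - [0,0,0]
    - [0,0,0]
    - [0,0,0]
    - [0,0,0]
    - [0,0,0]
    - [0,0,0]

```text
time_s: 4.4
tool_pos: [0.5663, 0.2302, 0.1625]
tool_rot: [[-0.113, -0.994, 0.003], [-0.994, 0.113, -0.001], [0.0, -0.003, -1.0]]
ft_force: [0.7, 0.1, 8.0]
width: 0.0053
gripper_force: 60.9
```

servo_tool:
  fingers: [0,0,0,0]
  offset:
    - [0,0,-0.001]
    - [0,-0.003,0]
    - [0,-0.003,0]
    - [0,0,0]
  rotation:
    - [0,0,0]
    - [0,0,0]
    - [0,0,0]
    - [0,0,0]

```text
time_s: 4.8
tool_pos: [0.5695, 0.2296, 0.1625]
tool_rot: [[-0.113, -0.994, -0.004], [-0.994, 0.113, -0.001], [0.001, 0.004, -1.0]]
ft_force: [-7.2, 0.6, 10.5]
width: 0.0052
gripper_force: 65.4
```

```bash
python3 - <<'E'
from h import *
a=grab("scene")
cv2.imwrite("pics/e.png",cv2.resize(np.clip(a["img"][190:270,250:350,::-1].astype(float)*2,0,255).astype(np.uint8),None,fx=7,fy=7,interpolation=cv2.INTER_CUBIC))
E
```

```text
(no output)
```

View pics/e.png

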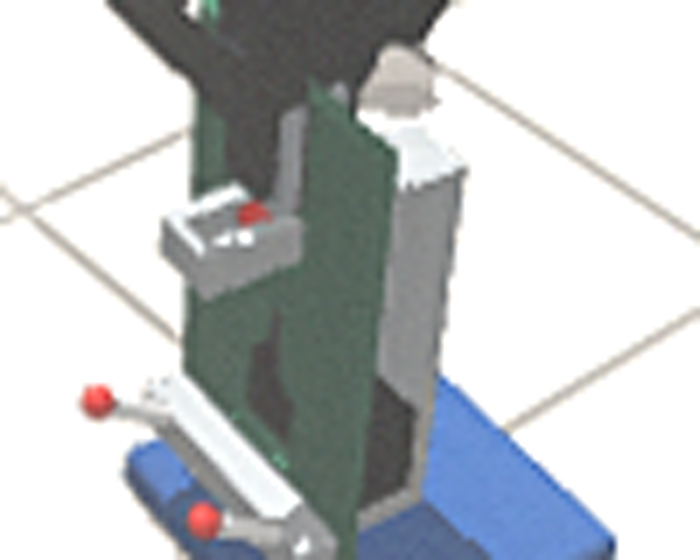

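The keeper is flush under the front finger (crop (250,213)), and the plate is gripped and drawn about 3 mm. Continuing along the peg with a slight lift.

servo_tool:
  fingers: [0,0,0,0,0]
  offset:
    - [0,-0.002,-0.0008]
    - [0,-0.003,0]
    - [0,-0.003,0]
    - [0,0,0]
    - [0,0,0]
  rotation:
    - [0,0,0]
    - [0,0,0]
    - [0,0,0]
    - [0,0,0]
    - [0,0,0]

```text
time_s: 5.35
tool_pos: [0.5775, 0.2285, 0.1625]
tool_rot: [[-0.113, -0.994, -0.004], [-0.994, 0.113, -0.002], [0.002, 0.004, -1.0]]
ft_force: [-4.6, 0.6, 6.5]
width: 0.0048
gripper_force: 61.7
```

servo_tool:
  fingers: [0,0,0,0,0]
  offset:
    - [0,-0.003,-0.0005]
    - [0,-0.003,0]
    - [0,-0.003,0]
    - [0,-0.003,0]
    - [0,0,0]
  rotation:
    - [0,0,0]
    - [0,0,0]
    - [0,0,0]
    - [0,0,0]
    - [0,0,0]

```text
time_s: 5.85
tool_pos: [0.5918, 0.2275, 0.1634]
tool_rot: [[-0.113, -0.994, 0.001], [-0.994, 0.113, -0.0], [0.0, -0.001, -1.0]]
ft_force: [-0.2, -0.5, 2.5]
width: 0.0051
gripper_force: 60.6
```

servo_tool:
  fingers: [0,0,0,0,0]
  offset:
    - [0,-0.003,0]
    - [0,-0.003,0]
    - [0,-0.003,0]
    - [0,-0.003,0]
    - [0,0,0]
  rotation:
    - [0,0,0]
    - [0,0,0]
    - [0,0,0]
    - [0,0,0]
    - [0,0,0]

```text
time_s: 6.35
tool_pos: [0.6031, 0.2263, 0.1627]
tool_rot: [[-0.113, -0.994, -0.001], [-0.994, 0.113, -0.0], [0.001, 0.001, -1.0]]
ft_force: [0.4, 1.2, -3.1]
width: 0.0055
gripper_force: 58.7
```

servo_tool:
  fingers: [0,0,0,0,0,0]
  offset:
    - [0,-0.006,0]
    - [0,-0.01,0]
    - [0,-0.012,0]
    - [0,-0.006,-0.01]
    - [0,0,-0.03]
    - [0,0,-0.04]
  rotation:
    - [0,0,0]
    - [0,0,0]
    - [0,0,0]
    - [0,0,0]
    - [0,0,0]
    - [0,0,0]

```text
time_s: 6.95
tool_pos: [0.6364, 0.222, 0.2416]
tool_rot: [[-0.113, -0.994, -0.005], [-0.994, 0.113, -0.002], [0.003, 0.005, -1.0]]
ft_force: [1.7, 0.8, -2.5]
width: 0.0051
gripper_force: 58.7
```

```bash
python3 - <<'E'
from h import *
z=np.load("s.npz")
def c(im,x0,y0,x1,y1):
    im=cv2.resize(np.clip(im[y0:y1,x0:x1,::-1].astype(float)*2,0,255).astype(np.uint8),(400,400),interpolation=cv2.INTER_CUBIC)
    return im
cv2.imwrite("pics/f.png",np.hstack([c(z["a"],190,120,250,180),c(z["b"],340,205,400,265)]))
s=manip.state();print(s["tool_pos"],s["ft_force"])
E
```

```text
[0.63644311 0.22204132 0.24163156] [ 1.70612388  0.7630552  -2.4806261 ]
```

View pics/f.png

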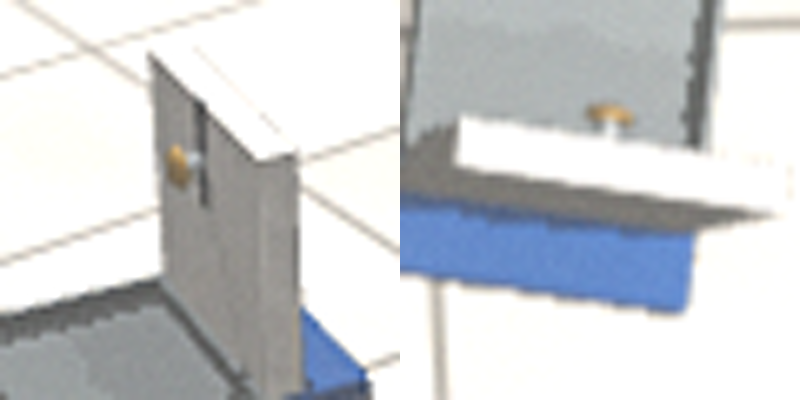

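Scene crop: panel front-top corners at (212,127) and (228,144), screw head at (216.6,144.7). Top crop: panel corners at (348.6,221.8), (347.8,229.3), (397.3,235.3), head at (371.1,221.7). Fitting the board pose.

```bash
cat > fit.py <<'E'
from h import *
from scipy.optimize import least_squares as ls
a=grab("scene");b=grab("top")
m=lambda x,y,X0,Y0:(X0+(x+.5)/6.667-.5,Y0+(y+.5)/6.667-.5)
sc=lambda x,y:m(x,y,190,120)
tp=lambda x,y:m(x-400,y,340,205)
# board coords: n forward (away from robot), l lateral (+ = left/+y-ish)
O=[(a,sc(150,52),(.009,-.06,.130)),(a,sc(258,162),(.009,.06,.130)),(a,sc(297,150),(-.009,.06,.130)),
 (b,tp(460,115),(.009,.06,.130)),(b,tp(455,165),(-.009,.06,.130)),(b,tp(783,205),(-.009,-.06,.130)),
 (a,sc(180,167),(.0225,"g","s")),(b,tp(610,112),(.0215,"g","s"))]
def res(q):
    x,y,w,g,s,*bb=q;c,sn=np.cos(w),np.sin(w);r=[]
    for f,uv,(n,l,z) in O:
        if l=="g":l,z=g,s
        d=np.array(bb[:3] if f is a else bb[3:])
        p=np.array([x+c*n-sn*l,y+sn*n+c*l,z])+d
        r+=list(np.array(proj(f,p))-uv)
    return np.array(r+list(np.array(bb)/.0015*.7))
r=ls(res,[.458,-.178,-.15,0,.105]+[0]*6)
x=r.x;print("board",x[:2].round(4),"yaw",np.degrees(x[2]).round(2),"g",x[3].round(4),"zs",x[4].round(4),"bias",x[5:].round(4));print(r.fun.round(2))
c,sn=np.cos(x[2]),np.sin(x[2]);print("screw axis at panel face",(x[:2]+[c*.009-sn*x[3],sn*.009+c*x[3]]).round(4))
E
python3 fit.py
```

```text
board [ 0.4554 -0.1778] yaw -9.44 g 0.0008 zs 0.1034 bias [ 0.0001 -0.0001 -0.0002 -0.0001  0.0001 -0.0002]
[-0.52 -0.53  0.46 -0.02  0.69  0.36 -0.14 -0.23 -0.25 -0.27  0.58  0.78
 -0.62  0.04 -0.15 -0.36  0.05 -0.05 -0.11 -0.05  0.05 -0.08]
screw axis at panel face [ 0.4644 -0.1784]
```

```bash
python3 - <<'E'
from h import *
s=manip.state()
plan(s["tool_pos"],s["tool_rot"],[.524,-.188,.235],-9.2,step=.036)
E
```

```text
[[0.0351, 0.0058, 0.0011], [0.0351, 0.0056, 0.0011], [0.0351, 0.0055, 0.0011], [0.0352, 0.0053, 0.0011], [0.0352, 0.0052, 0.0011], [0.0352, 0.0051, 0.0012], [0.0352, 0.0049, 0.0012], [0.0352, 0.0048, 0.0012]] [[-0.05, 0.02, 0.23], [-0.05, 0.02, 0.23], [-0.05, 0.02, 0.23], [-0.05, 0.02, 0.23], [-0.05, 0.02, 0.23], [-0.05, 0.02, 0.23], [-0.05, 0.02, 0.23], [-0.05, 0.02, 0.23]]
[[0.0353, 0.0046, 0.0012], [0.0353, 0.0045, 0.0012], [0.0353, 0.0044, 0.0013], [0.0353, 0.0042, 0.0013]] [[-0.05, 0.02, 0.23], [-0.05, 0.02, 0.23], [-0.05, 0.02, 0.23], [-0.05, 0.02, 0.23]]
```

servo_tool:
  fingers: [0,0,0,0,0,0,0,0]
  offset:
    - [0.015,0.002,0]
    - [0.03,0.005,0.001]
    - [0.035,0.006,0.001]
    - [0.035,0.006,0.001]
    - [0.035,0.006,0.001]
    - [0.035,0.005,0.001]
    - [0.035,0.005,0.001]
    - [0.035,0.005,0.001]
  rotation:
    - [0,0,0.25]
    - [0,0,0.25]
    - [0,0,0.25]
    - [0,0,0.25]
    - [0,0,0.25]
    - [0,0,0.25]
    - [0,0,0.25]
    - [0,0,0.25]

```text
time_s: 7.85
tool_pos: [0.563, -0.027, 0.2356]
tool_rot: [[-0.148, -0.989, -0.002], [-0.989, 0.148, -0.0], [0.0, 0.002, -1.0]]
ft_force: [1.3, -0.7, -2.5]
width: 0.0055
gripper_force: 58.8
```

servo_tool:
  fingers: [0,0,0,0,0,0,0,0]
  offset:
    - [0.035,0.005,0.001]
    - [0.035,0.005,0.001]
    - [0.035,0.004,0.001]
    - [0.035,0.004,0.001]
    - [0.02,0.002,0.001]
    - [0.005,0,0]
    - [0,0,0]
    - [0,0,0]
  rotation:
    - [0,0,0.25]
    - [0,0,0.25]
    - [0,0,0.2]
    - [0,0,0]
    - [0,0,0]
    - [0,0,0]
    - [0,0,0]
    - [0,0,0]

```text
time_s: 8.65
tool_pos: [0.5189, -0.1846, 0.2311]
tool_rot: [[-0.159, -0.987, -0.001], [-0.987, 0.159, 0.0], [-0.0, 0.001, -1.0]]
ft_force: [0.2, -0.3, -4.1]
width: 0.0054
gripper_force: 58.8
```

```bash
python3 - <<'E'
from h import *
a=grab("scene");b=grab("top");s=manip.state()
print(s["tool_pos"].round(4),s["tool_rot"].round(3).tolist(),s["ft_force"].round(1))
for n,f in(("s",a),("t",b)):
    W=cloud(f);hsv=cv2.cvtColor(f["img"],cv2.COLOR_RGB2HSV);H,S=hsv[...,0].astype(int),hsv[...,1]
    m=((H<7)|(H>173))&(S>130)&(abs(W[...,0]-.56)<.08)&(abs(W[...,1]+.19)<.08)&(W[...,2]>.1)
    nn,l,st,ce=cv2.connectedComponentsWithStats(m.astype(np.uint8))
    for i in range(1,nn):
        if st[i,4]>2:print(n,st[i,4],ce[i].round(2),np.median(W[l==i],0).round(4))
    g=(H>50)&(H<100)&(S>50)&(abs(W[...,0]-.52)<.06)&(abs(W[...,1]+.19)<.07)&(W[...,2]>.1)
    P=W[g]; print(n,"green",len(P),np.nanmax(P[:,2]) if len(P) else "")
u,v=map(int,proj(a,[.5,-.185,.17]))
cv2.imwrite("pics/g.png",cv2.resize(np.clip(a["img"][v-45:v+45,u-50:u+50,::-1].astype(float)*2,0,255).astype(np.uint8),None,fx=6,fy=6,interpolation=cv2.INTER_CUBIC));print(u,v)
E
```

```text
[ 0.5191 -0.1842  0.2314] [[-0.158, -0.987, -0.0], [-0.987, 0.158, 0.0], [-0.0, 0.0, -1.0]] [-0.2  0.2 -1.8]
s 6 [183.5 135. ] [ 0.557  -0.2146  0.1429]
s 5 [190.4 143.2] [ 0.5651 -0.1617  0.1413]
s green 109 0.4714036492111257
t green 0 
206 124
```

View pics/g.png

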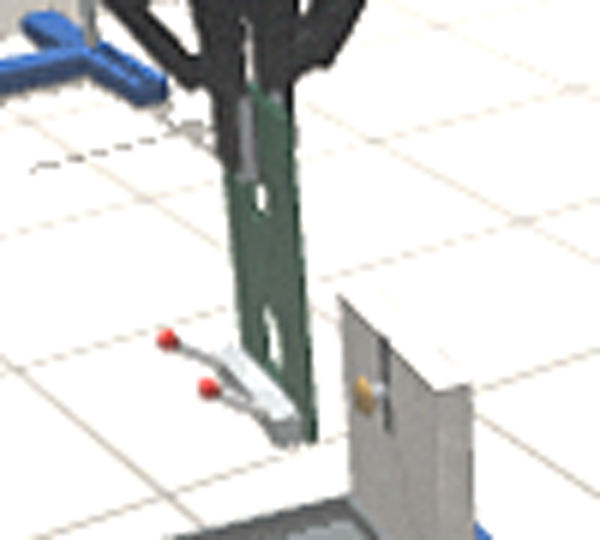

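The bracket hangs straight in the grip, with the keyhole at crop (270,340) and the screw at (365,393). Lowering to screw height and approaching to just in front of the head.

servo_tool:
  fingers: [0,0,0,0,0,0]
  offset:
    - [0.0044,0,0.01]
    - [0,0,0.0175]
    - [0,0.01,0.01]
    - [0,0.015,0]
    - [0,0,0]
    - [0,0,0]
  rotation:
    - [0,0,0]
    - [0,0,0]
    - [0,0,0]
    - [0,0,0]
    - [0,0,0]
    - [0,0,0]

```text
time_s: 9.35
tool_pos: [0.4937, -0.1852, 0.194]
tool_rot: [[-0.159, -0.987, 0.0], [-0.987, 0.159, -0.0], [0.0, -0.0, -1.0]]
ft_force: [-0.3, 0.2, -1.8]
width: 0.0054
gripper_force: 59.0
```

```bash
python3 - <<'E'
from h import *
a=grab("scene");s=manip.state()
print(s["tool_pos"].round(4),s["ft_force"].round(1))
u,v=216,142
o=cv2.resize(np.clip(a["img"][v-35:v+25,u-40:u+40,::-1].astype(float)*2,0,255).astype(np.uint8),None,fx=9,fy=9,interpolation=cv2.INTER_CUBIC)
cv2.imwrite("pics/h.png",o)
t=s["tool_pos"];F=np.array([.4642,-.1799]);d=(t[:2]-F);print("d",d@[.987,-.158],"l",d@[.158,.987])
n=np.array([.987,-.158,0]);l=np.array([.158,.987,0])
for dz in(.0765,.0905,.1045):  # expected keyhole bottom... top (front face)
    p=t+n*.003+l*.0015-[0,0,dz];q=proj(a,p);print(dz,((q[0]-u+40+.5)*9,(q[1]-v+35+.5)*9))
E
```

```text
[ 0.494  -0.1852  0.194 ] [ 0.4 -1.2 -2.9]
d 0.030244846814142717 l -0.0005359998858821743
0.0765 (np.float64(302.23942123160566), np.float64(314.85242799576577))
0.0905 (np.float64(305.2441114036093), np.float64(355.35506579956643))
0.1045 (np.float64(308.2002185544655), np.float64(395.2028139487595))
```

View pics/h.png

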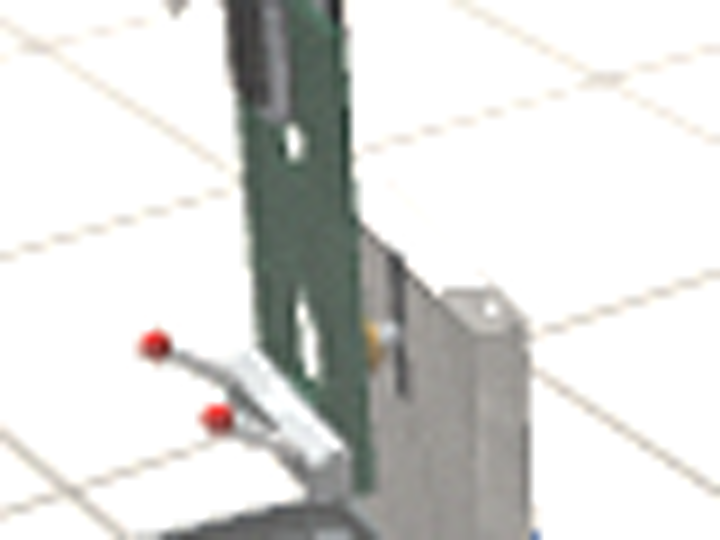

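The keyhole's wide opening is at crop (310,352), as the model predicts (305,355). Inserting slowly and watching the force.

servo_tool:
  fingers: [0,0,0,0,0,0]
  offset:
    - [0,0.005,0]
    - [0,0.004,0]
    - [0,0.004,0]
    - [0,0.003,0]
    - [0,0,0]
    - [0,0,0]
  rotation:
    - [0,0,0]
    - [0,0,0]
    - [0,0,0]
    - [0,0,0]
    - [0,0,0]
    - [0,0,0]

```text
time_s: 10.0
tool_pos: [0.4777, -0.1828, 0.1942]
tool_rot: [[-0.159, -0.987, 0.0], [-0.987, 0.159, -0.0], [0.0, -0.0, -1.0]]
ft_force: [0.2, -0.4, -3.0]
width: 0.005
gripper_force: 59.0
```

servo_tool:
  fingers: [0,0,0,0,0]
  offset:
    - [0,0.003,0]
    - [0,0.003,0]
    - [0,0.002,0]
    - [0,0,0]
    - [0,0,0]
  rotation:
    - [0,0,0]
    - [0,0,0]
    - [0,0,0]
    - [0,0,0]
    - [0,0,0]

```text
time_s: 10.5
tool_pos: [0.4698, -0.1815, 0.1941]
tool_rot: [[-0.159, -0.987, 0.0], [-0.987, 0.159, -0.0], [0.0, -0.0, -1.0]]
ft_force: [-0.7, -0.6, -3.1]
width: 0.0053
gripper_force: 59.0
```

servo_tool:
  fingers: [0,0,0,0]
  offset:
    - [0,0.001,0]
    - [0,0.001,0]
    - [0,0,0]
    - [0,0,0]
  rotation:
    - [0,0,0]
    - [0,0,0]
    - [0,0,0]
    - [0,0,0]

```text
time_s: 10.9
tool_pos: [0.4679, -0.1812, 0.1941]
tool_rot: [[-0.159, -0.987, 0.0], [-0.987, 0.159, -0.0], [0.0, -0.0, -1.0]]
ft_force: [0.1, -0.6, -3.0]
width: 0.0057
gripper_force: 59.0
```

servo_tool:
  fingers: [0,0,0,0]
  offset:
    - [0,0.001,0]
    - [0,0.001,0]
    - [0,0,0]
    - [0,0,0]
  rotation:
    - [0,0,0]
    - [0,0,0]
    - [0,0,0]
    - [0,0,0]

```text
time_s: 11.3
tool_pos: [0.4662, -0.1809, 0.1942]
tool_rot: [[-0.159, -0.987, 0.001], [-0.987, 0.159, -0.0], [-0.0, -0.001, -1.0]]
ft_force: [1.4, -0.0, -4.2]
width: 0.0053
gripper_force: 58.9
```

Contact with the panel is felt. I back off 1.5 mm, then slide down.

servo_tool:
  fingers: [0,0,0,0,0,0]
  offset:
    - [0,-0.0017,0]
    - [0,0,0.004]
    - [0,0,0.004]
    - [0,0,0.004]
    - [0,0,0]
    - [0,0,0]
  rotation:
    - [0,0,0]
    - [0,0,0]
    - [0,0,0]
    - [0,0,0]
    - [0,0,0]
    - [0,0,0]

```text
time_s: 11.9
tool_pos: [0.4674, -0.1811, 0.182]
tool_rot: [[-0.159, -0.987, -0.0], [-0.987, 0.159, -0.0], [0.0, 0.0, -1.0]]
ft_force: [-0.0, -0.1, -3.2]
width: 0.0052
gripper_force: 59.0
```

servo_tool:
  fingers: [0,0,0,0,0]
  offset:
    - [0,0,0.003]
    - [0,0,0.003]
    - [0,0,0.002]
    - [0,0,0]
    - [0,0,0]
  rotation:
    - [0,0,0]
    - [0,0,0]
    - [0,0,0]
    - [0,0,0]
    - [0,0,0]

```text
time_s: 12.4
tool_pos: [0.4676, -0.1812, 0.1741]
tool_rot: [[-0.159, -0.987, -0.0], [-0.987, 0.159, -0.0], [0.0, -0.0, -1.0]]
ft_force: [0.2, -0.4, -3.1]
width: 0.0057
gripper_force: 59.0
```

servo_tool:
  fingers: [0,0,0,0,0,0]
  offset:
    - [0,0,0.003]
    - [0,0,0.003]
    - [0,0,0.003]
    - [0,0,0.002]
    - [0,0,0]
    - [0,0,0]
  rotation:
    - [0,0,0]
    - [0,0,0]
    - [0,0,0]
    - [0,0,0]
    - [0,0,0]
    - [0,0,0]

```text
time_s: 13.0
tool_pos: [0.4676, -0.1812, 0.1631]
tool_rot: [[-0.159, -0.987, -0.0], [-0.987, 0.159, -0.0], [0.0, 0.0, -1.0]]
ft_force: [-0.2, -0.3, -3.4]
width: 0.0057
gripper_force: 59.0
```

servo_tool:
  fingers: [0,0,0,0,0]
  offset:
    - [0,0,0.001]
    - [0,0,0.001]
    - [0,0,0.001]
    - [0,0,0]
    - [0,0,0]
  rotation:
    - [0,0,0]
    - [0,0,0]
    - [0,0,0]
    - [0,0,0]
    - [0,0,0]

```text
time_s: 13.5
tool_pos: [0.4676, -0.1812, 0.1601]
tool_rot: [[-0.159, -0.987, -0.0], [-0.987, 0.159, -0.0], [0.0, 0.0, -1.0]]
ft_force: [0.6, 0.0, -3.0]
width: 0.0048
gripper_force: 59.0
```

servo_tool:
  fingers: [0,0,0,0,0]
  offset:
    - [0,0,0.001]
    - [0,0,0.001]
    - [0,0,0]
    - [0,0,0]
    - [0,0,0]
  rotation:
    - [0,0,0]
    - [0,0,0]
    - [0,0,0]
    - [0,0,0]
    - [0,0,0]

```text
time_s: 14.0
tool_pos: [0.4676, -0.1811, 0.1581]
tool_rot: [[-0.159, -0.987, 0.0], [-0.987, 0.159, -0.0], [0.0, -0.0, -1.0]]
ft_force: [-0.5, 0.5, -4.2]
width: 0.0051
gripper_force: 59.0
```

servo_tool:
  fingers: [0,0,0,0]
  offset:
    - [0,0,0.001]
    - [0,0,0]
    - [0,0,0]
    - [0,0,0]
  rotation:
    - [0,0,0]
    - [0,0,0]
    - [0,0,0]
    - [0,0,0]

```text
time_s: 14.4
tool_pos: [0.4676, -0.1812, 0.1571]
tool_rot: [[-0.159, -0.987, 0.0], [-0.987, 0.159, -0.0], [0.0, -0.0, -1.0]]
ft_force: [-0.6, -0.5, -2.3]
width: 0.0055
gripper_force: 59.0
```

servo_tool:
  fingers: [0,0,0,0]
  offset:
    - [0,0,0.001]
    - [0,0,0]
    - [0,0,0]
    - [0,0,0]
  rotation:
    - [0,0,0]
    - [0,0,0]
    - [0,0,0]
    - [0,0,0]

```text
time_s: 14.8
tool_pos: [0.4676, -0.1811, 0.1561]
tool_rot: [[-0.159, -0.987, 0.0], [-0.987, 0.159, -0.0], [0.0, -0.0, -1.0]]
ft_force: [0.4, -0.6, -2.7]
width: 0.0053
gripper_force: 59.0
```

servo_tool:
  fingers: [0,0,0,0]
  offset:
    - [0,0,0.001]
    - [0,0,0]
    - [0,0,0]
    - [0,0,0]
  rotation:
    - [0,0,0]
    - [0,0,0]
    - [0,0,0]
    - [0,0,0]

```text
time_s: 15.2
tool_pos: [0.4676, -0.1811, 0.1551]
tool_rot: [[-0.159, -0.987, -0.0], [-0.987, 0.159, 0.0], [-0.0, 0.0, -1.0]]
ft_force: [-0.0, -0.6, -2.0]
width: 0.0053
gripper_force: 59.1
```

```bash
python3 - <<'E'
from h import *
a=grab("scene");s=manip.state();print(s["tool_pos"].round(4),s["ft_force"].round(1))
u,v=216,142
cv2.imwrite("pics/i.png",cv2.resize(np.clip(a["img"][v-35:v+25,u-40:u+40,::-1].astype(float)*2,0,255).astype(np.uint8),None,fx=9,fy=9,interpolation=cv2.INTER_CUBIC))
E
```

```text
[ 0.4675 -0.1811  0.1551] [-0.5 -0.5 -2.8]
```

View pics/i.png

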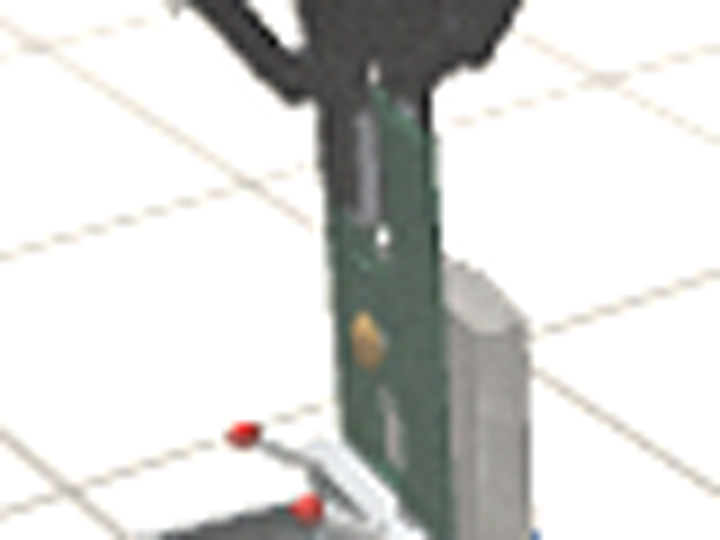

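The screw head is in front of the plate (crop (368,342)) with the shank in the narrow slot. I keep lowering until its top end bears on the shank.

servo_tool:
  fingers: [0,0,0,0]
  offset:
    - [0,0,0.001]
    - [0,0,0]
    - [0,0,0]
    - [0,0,0]
  rotation:
    - [0,0,0]
    - [0,0,0]
    - [0,0,0]
    - [0,0,0]

```text
time_s: 15.65
tool_pos: [0.4677, -0.1812, 0.1546]
tool_rot: [[-0.159, -0.987, 0.001], [-0.987, 0.159, -0.0], [0.0, -0.001, -1.0]]
ft_force: [-1.3, 2.4, 5.0]
width: 0.0052
gripper_force: 60.1
```

servo_tool:
  fingers: [0,0,0,0]
  offset:
    - [0,0,0.001]
    - [0,0,0]
    - [0,0,0]
    - [0,0,0]
  rotation:
    - [0,0,0]
    - [0,0,0]
    - [0,0,0]
    - [0,0,0]

```text
time_s: 16.05
tool_pos: [0.4678, -0.1813, 0.1545]
tool_rot: [[-0.159, -0.987, 0.001], [-0.987, 0.159, -0.001], [0.0, -0.001, -1.0]]
ft_force: [-3.0, 2.3, 9.5]
width: 0.0052
gripper_force: 61.0
```

Firmly seated. Easing the load and releasing.

servo_tool:
  fingers: [0,0,0.1,0.2,0.35,0.35,0.35]
  offset:
    - [0,0,-0.0012]
    - [0,0,0]
    - [0,0,0]
    - [0,0,0]
    - [0,0,0]
    - [0,0,0]
    - [0,0,0]
  rotation:
    - [0,0,0]
    - [0,0,0]
    - [0,0,0]
    - [0,0,0]
    - [0,0,0]
    - [0,0,0]
    - [0,0,0]

```text
time_s: 16.75
tool_pos: [0.4676, -0.1812, 0.1542]
tool_rot: [[-0.159, -0.987, -0.0], [-0.987, 0.159, -0.0], [0.0, 0.0, -1.0]]
ft_force: [-0.1, 0.4, 0.2]
width: 0.0299
gripper_force: 0.0
```

servo_tool:
  fingers: [0.35,0.35,0.35,0.35,0.35,0.35,0.35,0.35]
  offset:
    - [0,0,-0.005]
    - [0,0,-0.015]
    - [0,0,-0.03]
    - [0,0,-0.04]
    - [0,0,-0.04]
    - [0,0.03,-0.02]
    - [0,0.04,0]
    - [0,0,0]
  rotation:
    - [0,0,0]
    - [0,0,0]
    - [0,0,0]
    - [0,0,0]
    - [0,0,0]
    - [0,0,0]
    - [0,0,0]
    - [0,0,0]

```text
time_s: 17.55
tool_pos: [0.3956, -0.1698, 0.3065]
tool_rot: [[-0.159, -0.987, 0.004], [-0.987, 0.159, -0.0], [-0.0, -0.004, -1.0]]
ft_force: [0.0, 0.3, -0.3]
width: 0.0298
gripper_force: 0.0
```

```bash
python3 - <<'E'
from h import *
a=grab("scene");b=grab("top");s=manip.state();print(s["tool_pos"].round(4),s["ft_force"].round(1),s["width"])
im=np.clip(a["img"][90:190,160:280,::-1].astype(float)*2,0,255).astype(np.uint8)
cv2.imwrite("pics/j.png",cv2.resize(im,None,fx=6,fy=6,interpolation=cv2.INTER_CUBIC))
W=cloud(a);hsv=cv2.cvtColor(a["img"],cv2.COLOR_RGB2HSV);H,S=hsv[...,0].astype(int),hsv[...,1]
m=((H<7)|(H>173))&(S>130)&(abs(W[...,0]-.51)<.05)&(abs(W[...,1]+.19)<.08)&(W[...,2]>.02)
nn,l,st,ce=cv2.connectedComponentsWithStats(m.astype(np.uint8))
for i in range(1,nn):print(st[i,4],np.median(W[l==i],0).round(4))
E
```

```text
[ 0.398  -0.17    0.3052] [ 0.1  0.4 -0.6] 0.030011925929715168
4 [ 0.5047 -0.2122  0.0657]
4 [ 0.5146 -0.1608  0.0636]
```

View pics/j.png

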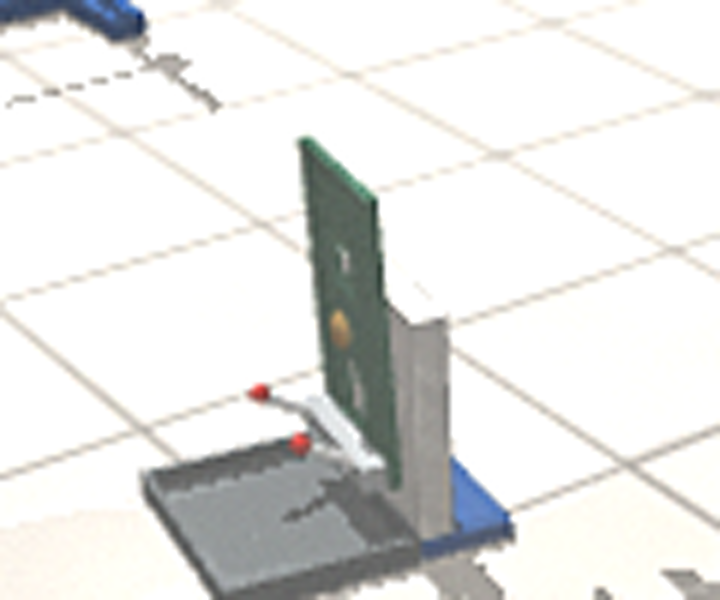

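The bracket hangs straight on the screw (head at crop (340,328)), flat against the panel, and the robot is clear. Handing in.

```bash
python3 -c "
from cell import manip
print(manip.job_done())"
```

```text
the job is handed in; nothing more can be done
None
```

The green bracket is off the blue stand (keeper pressed flush, not forced) and hangs by its keyhole on the board's brass screw. The slot is lowered until it bears on the shank, the bracket looks straight, and nothing else was touched. I handed the job in at about 18 s on the robot's clock, and no verdict came back.

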